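Meter bushes from a bail-handled tin into a feed chute

TASK

The open-fronted tin of steel bushes is wedged between two stock bins: lift it out by its bail without spilling, stand it on clear bench, lay the bail back and let go. Then take the tin by its sides, tip its low front slowly over the mouth of the sloping feed chute until you feel bushes shift, and hold that angle until three of them (four at most) lie in a row against the stops at the chute's low end. Stand the tin upright on the bench with the other bushes still in it and let go; never touch a bush with the gripper, and leave everything else where it is.

Things in the scene. Friction and masses are not known exactly. Their poses are not given: they have to be found in the camera images.
- bush_tin: Folded sheet-metal tin with seven bushes in it, 80 mm long (x) x 69 mm wide (y) x 46 mm high outside, walls and floor 2 mm, open top; 0.2 kg empty. Origin: centre of its underside, z up. Its front faces -x and is only a low lip; back and sides are 46 mm high, each side with an ear to 58 mm at mid-length. It stands between two bins with about 10 mm free at either side.
- tin_lip (a point): Middle of the upper edge of the tin's front lip, 7.5 mm above its underside (5.5 mm above the inner floor), 39 mm ahead of the tin's centre. Tipped front down, the three upper bushes roll out over the lip at roughly 30 to 40 degrees from level; the lower four stay behind the lip to about 45 degrees, and beyond that they all follow at once.
- tin_hold (a point): Where to grip the tin by its sides to pour: midway between the sides (69 mm apart), ahead of the ears, 20 mm ahead of the tin's centre and 28 mm above its underside. Axes as the tin's.
- bail (a joint): Angle of the tin's wire bail about the tin's y axis: 0 upright, positive laid back towards the tin's back (+x), range -0.25 to 1.6. Its pivot is 52 mm above the tin's underside at mid-length. The tin hangs level from it and cannot be tipped by it; light friction (0.025 N m) keeps it where it is left. Laid back 60 degrees or more it clears a gripper on the tin's sides.
- bail_grip (a point): Centre of the bail's wooden grip: a round bar 12 mm thick and 42 mm long along the tin's y, 46 mm from the bail's pivot (98 mm above the tin's underside when upright). Axes: x and z turn with the bail, y along the grip.
- left_bin: Open-fronted plastic stock bin, 119 x 99 x 61 mm, 0.25 kg, loose, on the tin's +y side; origin: centre of its underside. Bystander.
- right_bin: The same kind of bin on the tin's -y side; origin: centre of its underside. Bystander.
- feed_chute: Metal gravity chute on a base plate 150 x 78 mm, fixed to the bench. Origin: centre of its underside, z up. Its floor slopes down at 14 degrees from the open mouth at +x to two stops at x = -0.054 (floor 14 mm up there). Cheeks stand 24 mm above the floor, 67 mm apart inside, and flare to 80 mm over the last 40 mm at the mouth.
- chute_mouth (a point): Middle of the floor's upper edge at the chute's mouth, 42 mm above the bench. Axes as the chute's. Pour in from beyond it, the tin's front facing along the chute's -x and its lip just above and outside this edge: the bushes, axes along the chute's y, then roll down to the stops.
- row1 (a point): Where the centre of the first bush of the row lies, counted from the stops.
- row2 (a point): Where the centre of the second bush of the row lies, counted from the stops.
- row3 (a point): Where the centre of the third bush of the row lies, counted from the stops.
- row4 (a point): Where the centre of the fourth bush of the row lies, counted from the stops.
- bush_1_centre (a point): Centre of a plain steel bush (a short tube), 18 mm diameter x 62 mm long, 65 g, axis along its y; all seven are alike, at the start one of the four on the floor of the tin.
- bush_2_centre (a point): Centre of a plain steel bush (a short tube), 18 mm diameter x 62 mm long, 65 g, axis along its y; all seven are alike, at the start one of the four on the floor of the tin.
- bush_3_centre (a point): Centre of a plain steel bush (a short tube), 18 mm diameter x 62 mm long, 65 g, axis along its y; all seven are alike, at the start one of the four on the floor of the tin.
- bush_4_centre (a point): Centre of a plain steel bush (a short tube), 18 mm diameter x 62 mm long, 65 g, axis along its y; all seven are alike, at the start one of the four on the floor of the tin.
- bush_5_centre (a point): Centre of a plain steel bush (a short tube), 18 mm diameter x 62 mm long, 65 g, axis along its y; all seven are alike, at the start one of the three on top.
- bush_6_centre (a point): Centre of a plain steel bush (a short tube), 18 mm diameter x 62 mm long, 65 g, axis along its y; all seven are alike, at the start one of the three on top.
- bush_7_centre (a point): Centre of a plain steel bush (a short tube), 18 mm diameter x 62 mm long, 65 g, axis along its y; all seven are alike, at the start one of the three on top.
- screwdriver: Screwdriver lying on the bench, 203 x 29 x 26 mm; origin under its centre. Bystander.
- v_block: Ground steel V block, 50 x 50 x 36 mm; origin under its centre. Bystander.
- square: Steel try square, 90 x 136 x 14 mm, lying flat; origin under its centre. Bystander.
- tape_measure: Tape measure, 38 x 78 x 62 mm; origin under its centre. Bystander.
Things that resemble listed ones, but are neither listed nor needed, are in the scene too. Leave any red look-alike of the bush_tin alone.

How it is judged (in metres and radians):
On the way, in this order (a step that is already met when the one before it is completed fails the run):
1. the tin has been lifted out from between the bins with all seven bushes in it and stands upright on the bench at least 8 cm from where it was, bail laid back, the gripper off it (angle between bush_tin's own z axis and vertical below 0.08 rad and height (world z) of bush_tin below 0.006 m and linear speed of bush_tin below 0.02 m/s and contact force between the fingers and bush_tin below 0.05 N and distance of bush_tin from where it was at the start of the episode above 0.08 m and value of joint bail above 0.7 rad and x of bush_1_centre in the frame of bush_tin between -0.045 and 0.045 m and y of bush_1_centre in the frame of bush_tin between -0.04 and 0.04 m and z of bush_1_centre in the frame of bush_tin between 0.004 and 0.05 m and x of bush_2_centre in the frame of bush_tin between -0.045 and 0.045 m and y of bush_2_centre in the frame of bush_tin between -0.04 and 0.04 m and z of bush_2_centre in the frame of bush_tin between 0.004 and 0.05 m and x of bush_3_centre in the frame of bush_tin between -0.045 and 0.045 m and y of bush_3_centre in the frame of bush_tin between -0.04 and 0.04 m and z of bush_3_centre in the frame of bush_tin between 0.004 and 0.05 m and x of bush_4_centre in the frame of bush_tin between -0.045 and 0.045 m and y of bush_4_centre in the frame of bush_tin between -0.04 and 0.04 m and z of bush_4_centre in the frame of bush_tin between 0.004 and 0.05 m and x of bush_5_centre in the frame of bush_tin between -0.045 and 0.045 m and y of bush_5_centre in the frame of bush_tin between -0.04 and 0.04 m and z of bush_5_centre in the frame of bush_tin between 0.004 and 0.05 m and x of bush_6_centre in the frame of bush_tin between -0.045 and 0.045 m and y of bush_6_centre in the frame of bush_tin between -0.04 and 0.04 m and z of bush_6_centre in the frame of bush_tin between 0.004 and 0.05 m and x of bush_7_centre in the frame of bush_tin between -0.045 and 0.045 m and y of bush_7_centre in the frame of bush_tin between -0.04 and 0.04 m and z of bush_7_centre in the frame of bush_tin between 0.004 and 0.05 m), for 0.1 s.
2. the tin, gripped, is held steadily tipped (15 to 75 degrees) until three bushes lie in the row against the stops (distance between any of bush_1_centre, bush_2_centre, bush_3_centre, bush_4_centre, bush_5_centre, bush_6_centre, bush_7_centre and row1 below 0.008 m and distance between any of bush_1_centre, bush_2_centre, bush_3_centre, bush_4_centre, bush_5_centre, bush_6_centre, bush_7_centre and row2 below 0.008 m and distance between any of bush_1_centre, bush_2_centre, bush_3_centre, bush_4_centre, bush_5_centre, bush_6_centre, bush_7_centre and row3 below 0.008 m and angle between bush_tin's own z axis and vertical between 0.26 and 1.3 rad and angular speed of bush_tin below 0.3 rad/s and contact force between the fingers and bush_tin above 1 N), for 0.3 s.
At the end, for the whole second after the job is handed in: Three bushes lie in the chute's row against the stops (centres within 8 mm of the first three places); a fourth may lie in the fourth place; every other bush is in the tin; the tin stands upright on the bench (within about 5 degrees), at rest and not touched by the gripper (distance between any of bush_1_centre, bush_2_centre, bush_3_centre, bush_4_centre, bush_5_centre, bush_6_centre, bush_7_centre and row1 below 0.008 m and distance between any of bush_1_centre, bush_2_centre, bush_3_centre, bush_4_centre, bush_5_centre, bush_6_centre, bush_7_centre and row2 below 0.008 m and distance between any of bush_1_centre, bush_2_centre, bush_3_centre, bush_4_centre, bush_5_centre, bush_6_centre, bush_7_centre and row3 below 0.008 m and (distance between bush_1_centre and row1 below 0.008 m or distance between bush_1_centre and row2 below 0.008 m or distance between bush_1_centre and row3 below 0.008 m or distance between bush_1_centre and row4 below 0.008 m or (x of bush_1_centre in the frame of bush_tin between -0.045 and 0.045 m and y of bush_1_centre in the frame of bush_tin between -0.04 and 0.04 m and z of bush_1_centre in the frame of bush_tin between 0.004 and 0.05 m)) and (distance between bush_2_centre and row1 below 0.008 m or distance between bush_2_centre and row2 below 0.008 m or distance between bush_2_centre and row3 below 0.008 m or distance between bush_2_centre and row4 below 0.008 m or (x of bush_2_centre in the frame of bush_tin between -0.045 and 0.045 m and y of bush_2_centre in the frame of bush_tin between -0.04 and 0.04 m and z of bush_2_centre in the frame of bush_tin between 0.004 and 0.05 m)) and (distance between bush_3_centre and row1 below 0.008 m or distance between bush_3_centre and row2 below 0.008 m or distance between bush_3_centre and row3 below 0.008 m or distance between bush_3_centre and row4 below 0.008 m or (x of bush_3_centre in the frame of bush_tin between -0.045 and 0.045 m and y of bush_3_centre in the frame of bush_tin between -0.04 and 0.04 m and z of bush_3_centre in the frame of bush_tin between 0.004 and 0.05 m)) and (distance between bush_4_centre and row1 below 0.008 m or distance between bush_4_centre and row2 below 0.008 m or distance between bush_4_centre and row3 below 0.008 m or distance between bush_4_centre and row4 below 0.008 m or (x of bush_4_centre in the frame of bush_tin between -0.045 and 0.045 m and y of bush_4_centre in the frame of bush_tin between -0.04 and 0.04 m and z of bush_4_centre in the frame of bush_tin between 0.004 and 0.05 m)) and (distance between bush_5_centre and row1 below 0.008 m or distance between bush_5_centre and row2 below 0.008 m or distance between bush_5_centre and row3 below 0.008 m or distance between bush_5_centre and row4 below 0.008 m or (x of bush_5_centre in the frame of bush_tin between -0.045 and 0.045 m and y of bush_5_centre in the frame of bush_tin between -0.04 and 0.04 m and z of bush_5_centre in the frame of bush_tin between 0.004 and 0.05 m)) and (distance between bush_6_centre and row1 below 0.008 m or distance between bush_6_centre and row2 below 0.008 m or distance between bush_6_centre and row3 below 0.008 m or distance between bush_6_centre and row4 below 0.008 m or (x of bush_6_centre in the frame of bush_tin between -0.045 and 0.045 m and y of bush_6_centre in the frame of bush_tin between -0.04 and 0.04 m and z of bush_6_centre in the frame of bush_tin between 0.004 and 0.05 m)) and (distance between bush_7_centre and row1 below 0.008 m or distance between bush_7_centre and row2 below 0.008 m or distance between bush_7_centre and row3 below 0.008 m or distance between bush_7_centre and row4 below 0.008 m or (x of bush_7_centre in the frame of bush_tin between -0.045 and 0.045 m and y of bush_7_centre in the frame of bush_tin between -0.04 and 0.04 m and z of bush_7_centre in the frame of bush_tin between 0.004 and 0.05 m)) and angle between bush_tin's own z axis and vertical below 0.08 rad and height (world z) of bush_tin below 0.006 m and linear speed of bush_tin below 0.02 m/s and contact force between the fingers and bush_tin below 0.05 N).
It fails at once if the fingers touch a bush (contact force between the fingers and bush_1 above 0.5 N or contact force between the fingers and bush_2 above 0.5 N or contact force between the fingers and bush_3 above 0.5 N or contact force between the fingers and bush_4 above 0.5 N or contact force between the fingers and bush_5 above 0.5 N or contact force between the fingers and bush_6 above 0.5 N or contact force between the fingers and bush_7 above 0.5 N).
It fails at once if a stock bin or another bystander is moved more than 4 cm (distance of any of left_bin, right_bin, screwdriver, v_block, square, tape_measure from where it was at the start of the episode above 0.04 m).
It also fails if it takes over 64 s, if anything falls off the work surface, if the arm or the gripper's body presses on something with over 40 N, if the wrist force passes 120 N, or if a joint passes its speed limit or range.

ROBOT

A 6-joint arm with a two-finger parallel gripper is mounted at the origin on a cart in front of the work surface, level with it; the furniture and walls round the work are solid. World frame = base frame: x ahead of the robot, y to its left, z up, the work surface at z = 0. Lengths are in mm, angles in rad, forces in N, time in s.
With the tool pointing down it reaches from about 350 to 975 mm from the base axis. Payload 7.1 kg.
Tool frame: the origin (TCP) lies midway between the tips of the shut fingers; the grasp point (between the pads) lies 19 mm behind it (ctrl.grasp_offset is the distance from the TCP to the grasp point, in mm); z points along the fingers, y is the line along which they close (so a half turn about z gives the same grasp; the last joint's range is limited). The gripper opens to 88 mm and grips with 3 to 60 N. Pads are 20 mm wide; open, the fingers measure 115 mm over their backs; the gripper's body (75 mm by 178 mm) begins 61 mm behind the grasp point.
Start: joints at [1.258, 0.423, 1.63, -0, 1.089, -0.019], TCP at [180.963, 598.212, 222.675] pointing down, gripper open.
Joint ranges: [-3, 3], [-0.9, 2.11], [0.09, 2.58], [-1.31, 4.45], [0.11, 2.69], [-2.54, 2.54]. Speed limits (rad/s): [2.39, 2.39, 3.01, 3.14, 3.14, 3.14].

INTERFACE

Orientations are given as a rotation vector (axis times angle).
In Python, from workcell import ctrl gives the robot as it stands. The module is installed in compiled form; this text tells all that it offers.
- The arm moves only by the tool servo_tool, never from a script. Its argument "rows" is a list of rows, each a list of 7 numbers: the turn, a rotation vector about the tool's x, y, z as a fraction of full scale, then the shift along the tool's x, y, z as a fraction of full scale, then the finger opening in mm, from 0 to 87.8. A call has 1 to 10 rows; each row is the pose to reach, as a shift and turn from the pose commanded when the call began, along the tool's axes at that moment; what a row does not reach only later rows make up. Full scale, the value 1, is 20 cm for a shift and 1.5 rad for a turn. A row lasts 1/8 s, in which the tool goes at most 62.5 mm and 10.7 degrees, less where a joint would pass 70% of its speed; a pose out of reach is approached as far as the arm can. A call with a number of a shift or a turn outside -1 to 1 is refused whole. A call with a gripper value outside its range is refused whole. The fingers move at their own pace and stop on an object; the grip force is fixed at half the most. Time passes only in rows, so rows that repeat a pose let the fingers close. It gives the time, the measured TCP pose, the force, the opening and the grip force at its end, in the units of the state.
- ctrl.get_obs(): the state, without advancing time (a new reading comes with each control period).
- ctrl.get_image(name): name is "scene" or "top" or "wrist"; returns (picture, depth): 384x512x3 uint8, red, green, blue; 384x512 float32, mm along the optical axis (not along the pixel's ray), 0 where there is no reading.
- ctrl.camera_info(name): a dict with "intrinsics" (3x3 intrinsics, pixels), "k1" (the pictures are not rectified: a ray, as slopes to the right and down, at radius r is drawn at 1 + k1 r^2 times it, then the intrinsics apply), "R" (3x3) and "t" (3): a world point X has camera coordinates R X + t. Camera axes: x right, y down, z forward; pixel columns grow to the right and rows downward; lengths in mm; the calibration is good to about 2 mm. A picture is of the moment at which its call begins: read the wrist's pose just before it. camera_info takes no time and is no camera call; for the wrist camera it gives the pose at the moment of the call.
- ctrl.close_job(): hands the job in; it is judged then, once.
The state is a dict: "t": time; "qpos": joint angles; "qvel": joint speeds; "joint_torque": joint torques, N m; "ee_pos": TCP position; "orientation": TCP orientation; "ft_force": force on the tool from outside, world axes, zero at the start; "moment": the same for the moment, N m; "width": finger opening in mm; "grasp_force": force on a finger pad.
Only numpy, scipy, OpenCV 4.12 (cv2) and the standard library are available. Lean on these libraries where they do the work, as an engineer would, in place of code of your own. Each camera call takes 0.05 s, during which the arm holds its last target. There are 200 camera calls.

## Working session

There is one attempt and no reset: what is moved stays moved. The work goes in short steps, Python scripts to look and compute and a tool call to move; the robot and the scene stay as the last step left them, time stands still between calls to the robot, and variables do not carry over. Pictures are saved under pics/ and viewed, at most 13 in all, crops included, and the job is handed in when it is done.

Besides the shell and the picture viewer there is one more tool, called as name([rows], argument=value, ...), one row to a line, values as JSON. servo_tool: Moves the arm, as the interface text tells. Its arguments: {"type":"object","properties":{"rows":{"type":"array","items":{"type":"array","items":{"type":"number"}}}},"required":["rows"]}

```bash
mkdir -p pics
cat > h.py <<'E'
import numpy as np, cv2
from scipy.spatial.transform import Rotation as Ro
from workcell import ctrl
def save(name,fn):
    p,d=ctrl.get_image(name); i=ctrl.camera_info(name)
    cv2.imwrite(f'pics/{fn}.png',p[:,:,::-1]); np.savez(f'{fn}.npz',p=p,d=d,K=i['intrinsics'],k1=i['k1'],R=i['R'],t=i['t'])
def load(fn): return np.load(f'{fn}.npz')
def cloud(f):
    K=f['K'];k=float(f['k1']);d=f['d'];h,w=d.shape
    uv=np.stack(np.meshgrid(np.arange(w),np.arange(h)),-1).reshape(-1,1,2).astype(float)
    n=cv2.undistortPoints(uv,K,np.array([k,0,0,0.])).reshape(h,w,2)
    c=np.dstack([n*d[...,None],d]); return (c-f['t'])@f['R']
def proj(f,X):
    c=np.atleast_2d(X)@f['R'].T+f['t'];n=c[:,:2]/c[:,2:];n=n*(1+float(f['k1'])*(n**2).sum(1,keepdims=True))
    return n@f['K'][:2,:2].T+f['K'][:2,2]
E
python3 - <<'E'
from h import *
save('top','top0');save('scene','sc0')
a=cv2.imread('pics/top0.png');b=cv2.imread('pics/sc0.png')
cv2.imwrite('pics/both.png',np.vstack([a,b])[:, :] if 0 else cv2.resize(np.hstack([a,b]),(800,300)))
cv2.imwrite('pics/top_b.png',cv2.resize(a,(800,600)))
o=ctrl.get_obs();print(o['t'],o['ee_pos'],o['orientation'],o['ft_force'])
for n in('top','scene','wrist'):
  i=ctrl.camera_info(n);print(n,i['R'],i['t'])
E
```

```text
0.1 [180.79169168 597.73252797 221.96902666] [-4.59754595e-01 -3.10751835e+00  2.21991483e-03] [ 0.42921811 -0.13949022  0.06343661]
top [[-0.01237014 -0.99977293 -0.0173516 ]
 [-0.99666487  0.01372777 -0.08044051]
 [ 0.08066045  0.01629867 -0.99660837]] [ 166.97982007  551.13036186 1020.53591835]
scene [[ 7.64947576e-01 -6.44092480e-01  2.87295641e-04]
 [-4.55981850e-01 -5.41855494e-01 -7.06026329e-01]
 [ 4.54901922e-01  5.39942127e-01 -7.08185527e-01]] [-307.25424514  388.54072988 1087.94242739]
wrist [[ 0.28914226  0.95728435 -0.00185282]
 [ 0.92088152 -0.27761727  0.27368938]
 [ 0.26148418 -0.0808414  -0.96181635]] [-624.14256124  -35.07162253  391.68110805]
```

View pics/top_b.png

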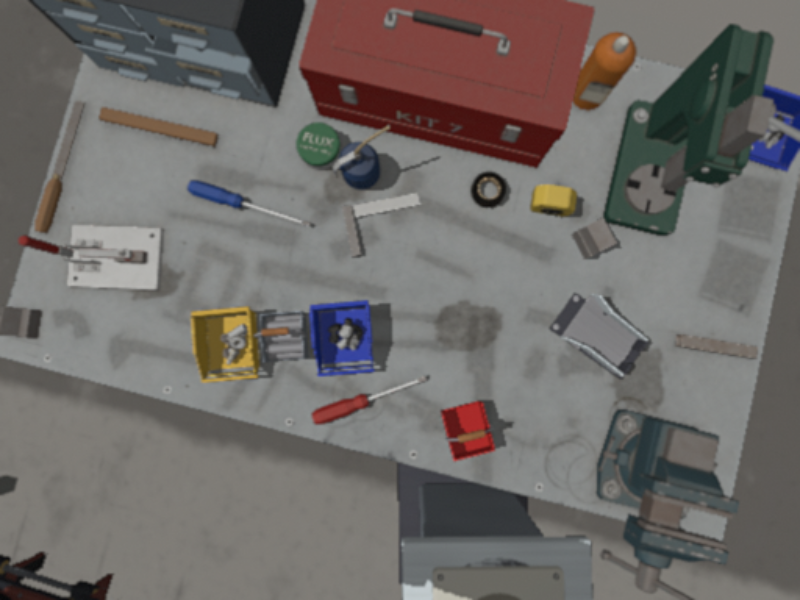

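View pics/sc0.png

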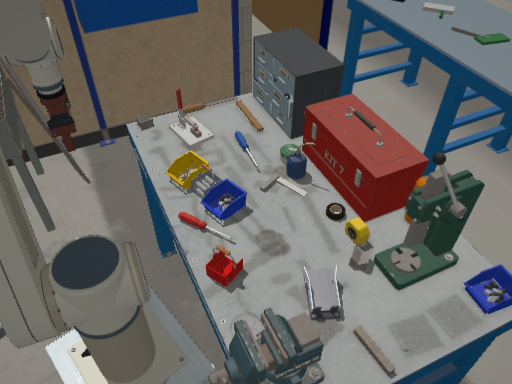

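The top view shows the grey tin between the yellow bin (225,345) and the blue bin (342,338), with its brown grip at (275,332). The red tin at (468,430) is the look-alike to leave alone. The chute is at (600,335). I'll enlarge the tin and chute to confirm.

Run:
```python
from h import *
f=load('top0');a=f['p'][:,:,::-1]
A=cv2.resize(a[185:255,115:245],(800,431),interpolation=3)[:,:]
A=cv2.resize(a[188:250,118:248],(400,191*1),interpolation=3) if 0 else a
t=cv2.resize(a[190:245,150:210],(396,363),interpolation=cv2.INTER_CUBIC)
c=cv2.resize(a[180:245,345:425],(400,325),interpolation=cv2.INTER_CUBIC)
o=np.zeros((363,800,3),np.uint8);o[:363,:396]=t;o[:325,400:]=c
cv2.imwrite('pics/crop1.png',o)
C=cloud(f)
for (u,v) in [(176,212),(180,205),(176,222),(180,228),(195,205),(195,222),(385,210),(400,225),(365,200),(145,220),(220,220)]: print(u,v,C[v,u].round(1))
```

```text
176 212 [503.9 352.1 103.9]
180 205 [525.2 358.4  26.2]
176 222 [480.2 367.4  33.4]
180 228 [464.3 360.3  16.5]
195 205 [525.9 322.5   2.3]
195 222 [479.7 318.5  25.9]
385 210 [ 504.7 -181.3   29.7]
400 225 [ 464.9 -224.1   14.8]
365 200 [ 533.2 -136.9    3.2]
145 220 [486.6 452.5  22.9]
220 220 [484.2 252.6  23. ]
```

View pics/crop1.png

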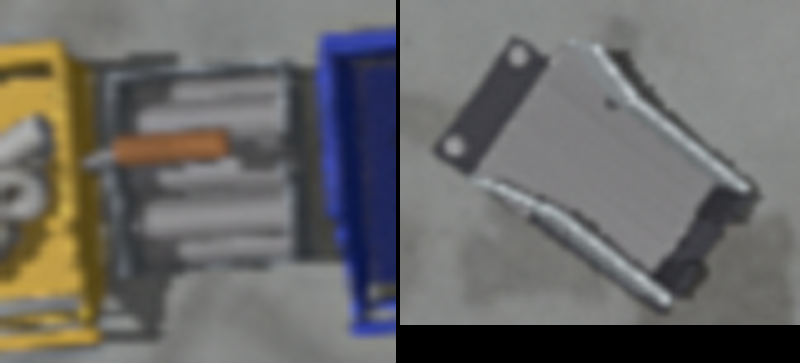

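The crop settles both orientations. The tin's tall back is up (+x) and its low front is down (-x), and the brown bail grip runs along y. The chute's mouth is at the upper left, flared at crop (530,110), and its stops are at the lower right (690,235). Next I'll measure the grip and the chute.

```bash
cat >> h.py <<'E'
def rel(target_pos,target_R=None,o=None):
    "shift/turn fractions from measured pose"
    o=o or ctrl.get_obs(); R=Ro.from_rotvec(o['orientation']);s=R.inv().apply(np.array(target_pos)-o['ee_pos'])/200
    r=(R.inv()*(target_R if target_R is not None else R)).as_rotvec()/1.5
    return np.r_[r,s].round(3)
def down(yaw):  # tool z down, tool y at heading yaw(deg)
    y=np.array([np.cos(np.radians(yaw)),np.sin(np.radians(yaw)),0]);z=np.array([0,0,-1.]);return Ro.from_matrix(np.c_[np.cross(y,z),y,z])
E
python3 - <<'E'
from h import *
f=load('top0');C=cloud(f);p=f['p'].astype(int)
m=(C[...,2]>92)&(C[...,2]<112)&(p[...,0]>p[...,2]+40)&(abs(C[...,0]-504)<40)&(abs(C[...,1]-350)<50)
P=C[m];print(len(P),P.mean(0),P.min(0),P.max(0),'edge dir',np.degrees(np.arctan(np.linalg.svd((P-P.mean(0))[:,:2])[2][0])))
# tin walls: z 40-60
m=(C[...,2]>38)&(C[...,2]<62)&(abs(C[...,0]-504)<60)&(abs(C[...,1]-345)<42)&(abs(p[...,0]-p[...,2])<25)
for q,u in zip(C[m][::2],np.argwhere(m)[::2]):print(u[::-1],q.round(0),end=';')
print()
# chute cheeks
reg=(abs(C[...,0]-490)<110)&(abs(C[...,1]+195)<110)
m=reg&(C[...,2]>9)&(C[...,2]<75)
P=C[m];print(len(P))
fl=C[190:235,365:410];X=fl[(fl[...,2]>8)]
# floor plane fit via ransac-ish
best=None
rng=np.random.default_rng(0)
for _ in range(500):
    a=P[rng.choice(len(P),3,False)];n=np.cross(a[1]-a[0],a[2]-a[0]);l=np.linalg.norm(n)
    if l<200: continue
    n/=l*np.sign(n[2]) if n[2] else 1
    i=abs((P-a[0])@n)<1.5
    if best is None or i.sum()>best.sum():best=i
F=P[best];c=F.mean(0);n=np.linalg.svd(F-c)[2][2];n*=np.sign(n[2])
print('floor',best.sum(),c,n,'tilt',np.degrees(np.arccos(n[2])),'downhill heading',np.degrees(np.arctan2(n[1],n[0])))
h=-n[:2]/np.linalg.norm(n[:2]);s=np.array([-h[1],h[0]])
a=(F-c)[:,:2]@h;b=(F-c)[:,:2]@s;print('along',np.percentile(a,[0,1,99,100]),'across',np.percentile(b,[0,1,99,100]),F[:,2].min(),F[:,2].max())
print(rel([504,352,200],down(0)),rel([504,352,200],down(180)), Ro.from_rotvec(ctrl.get_obs()['orientation']).as_matrix().round(3))
E
```

```text
69 [504.22506047 354.10889287 102.33352229] [499.1488378  334.17960222  94.82125151] [509.09785229 374.38700192 106.46307853] edge dir [  4.17628844 -44.923423  ]
[185 199] [540. 342.  42.];[187 199] [539. 335.  51.];[189 199] [539. 331.  47.];[191 199] [539. 325.  49.];[172 200] [537. 375.  49.];[174 200] [537. 369.  49.];[176 200] [537. 365.  45.];[178 200] [537. 359.  48.];[180 200] [537. 354.  46.];[182 200] [537. 348.  49.];[184 200] [537. 344.  47.];[192 200] [537. 323.  48.];[169 201] [535. 382.  49.];[171 201] [535. 378.  48.];[173 201] [535. 374.  42.];[192 202] [531. 323.  48.];[192 204] [526. 323.  46.];[193 205] [524. 321.  40.];[193 206] [521. 321.  45.];[192 207] [518. 323.  48.];[192 208] [516. 323.  48.];[192 209] [513. 322.  50.];[192 210] [511. 323.  47.];[192 211] [508. 321.  57.];[192 213] [503. 321.  56.];[192 214] [500. 321.  56.];[194 214] [500. 316.  57.];[192 215] [497. 321.  59.];[194 215] [497. 316.  55.];[192 216] [495. 321.  57.];[167 217] [493. 387.  51.];[167 218] [491. 386.  54.];[193 218] [490. 320.  47.];[193 219] [487. 320.  46.];[193 220] [485. 320
[... 209 characters left out ...]
73. 385.  47.];[194 225] [472. 317.  48.];[193 226] [469. 321.  43.];[168 227] [467. 385.  46.];[194 228] [464. 318.  46.];[194 229] [461. 318.  47.];[168 231] [457. 386.  42.];
1507
floor 668 [ 495.4765078  -179.17551834   28.13675975] [-0.12980178 -0.20514546  0.970086  ] tilt 14.049585827798504 downhill heading -122.3227828694185
along [-73.02234838 -59.26307595  54.27360156  57.16791147] across [-47.02880465 -38.83532646  39.62903288  41.45685829] 9.205280031889826 44.02610513735924
[-1.000e-03  1.000e-03  8.510e-01 -1.903e+00 -7.080e-01  1.110e-01] [-1.000e-03 -1.000e-03 -1.243e+00 -1.903e+00 -7.080e-01  1.110e-01] [[-0.957  0.29  -0.   ]
 [ 0.29   0.957 -0.001]
 [ 0.    -0.001 -1.   ]]
```

servo_tool([
  [0,0,0.4,-0.95,-0.35,0,60],
  [0,0,0.8,-0.95,-0.35,0,60],
  [0,0,0.8,-0.95,-0.35,0,60],
  [0,0,0.8,-0.95,-0.35,0,60],
  [0,0,0.8,-0.95,-0.35,0,60],
  [0,0,0.8,-0.95,-0.35,0,60],
  [0,0,0.8,-0.95,-0.35,0,60],
])

```text
t: 0.98
ee_pos: [342.5, 475.8, 222.3]
orientation: [2.139, 2.301, -0.001]
ft_force: [0.2, -0.7, 0.3]
width: 60.2
grasp_force: 0.0
```

Run:
```python
from h import *
o=ctrl.get_obs();print(o['t'],o['ee_pos'],o['qpos'],Ro.from_rotvec(o['orientation']).as_matrix().round(3));print(rel([440,354,222],down(4)))
```

```text
0.975 [342.52002547 475.81496474 222.27028933] [9.26553704e-01 3.67562930e-01 1.71744218e+00 2.81903765e-05
 1.05744654e+00 8.53680823e-01] [[-0.073  0.997 -0.001]
 [ 0.997  0.073 -0.001]
 [-0.001 -0.001 -1.   ]]
[-0.     0.     0.002 -0.643  0.442  0.001]
```

servo_tool([
  [0,0,0,-0.3,0.35,0,60],
  [0,0,0,-0.6,0.7,0.05,60],
  [0,0,0,-0.666,0.76,0.11,60],
  [0,0,0,-0.666,0.76,0.11,60],
  [0,0,0,-0.666,0.76,0.11,60],
])

```text
t: 1.6
ee_pos: [504.4, 354.4, 200.0]
orientation: [-2.136, -2.303, 0.002]
ft_force: [-0.3, 0.6, -0.4]
width: 60.2
grasp_force: 0.0
```

Run:
```python
from h import *
o=ctrl.get_obs();save('wrist','w1');print(o['t'],o['ee_pos'])
f=load('w1');C=cloud(f);p=f['p'].astype(int)
m=(C[...,2]>90)&(C[...,2]<112)&(p[...,0]>p[...,2]+40)&(abs(C[...,0]-504)<40)&(abs(C[...,1]-350)<50)
P=C[m];print(len(P),P.mean(0),P.min(0),P.max(0));v=np.linalg.svd((P-P.mean(0))[:,:2],full_matrices=False)[2][0];print(v)
print(rel([P[:,0].mean(),(P[:,1].min()+P[:,1].max())/2,80],down(4)))
```

```text
1.6 [504.36263559 354.41234076 200.0068693 ]
559 [504.88896603 356.36295563 103.71559122] [498.4375144  332.56590287  98.0668895 ] [511.33407784 376.36358946 106.39478644]
[ 0.05492543 -0.99849046]
[-0.001  0.     0.004 -0.005  0.006  0.602]
```

View pics/w1.png

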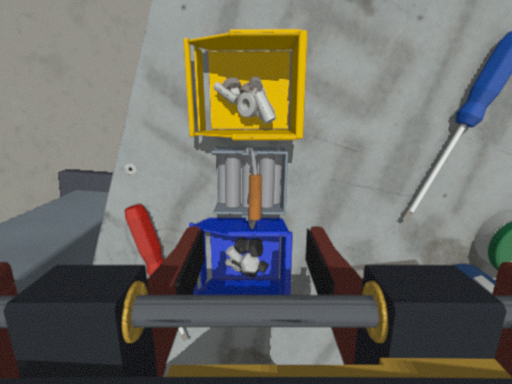

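The wrist view shows the wooden grip centred between the fingers at (255,197), above the grey tin between the bins. I'll descend and grip it.

servo_tool([
  [0,0,0,0,0.004,0.25,50],
  [0,0,0,0,0.004,0.5,40],
  [0,0,0,0,0.004,0.6,36],
  [0,0,0,0,0.004,0.6,36],
  [0,0,0,0,0.004,0.6,0],
  [0,0,0,0,0.004,0.6,0],
  [0,0,0,0,0.004,0.6,0],
  [0,0,0,0,0.004,0.6,0],
])

```text
t: 2.65
ee_pos: [506.0, 355.6, 82.0]
orientation: [2.134, 2.305, 0.004]
ft_force: [-0.6, 0.4, 6.6]
width: 10.8
grasp_force: 30.0
```

servo_tool([
  [0,0,0,0,0,-0.03,0],
  [0,0,0,0,0,-0.07,0],
  [0,0,0,0,0,-0.13,0],
  [0,0,0,0,0,-0.2,0],
  [0,0,0,0,0,-0.27,0],
  [0,0,0,0,0,-0.34,0],
  [0,0,0,0,0,-0.4,0],
  [0,0,0,0,0,-0.46,0],
  [0,0,0,0,0,-0.5,0],
  [0,0,0,0,0,-0.5,0],
])

```text
t: 3.9
ee_pos: [505.5, 355.4, 181.4]
orientation: [2.134, 2.305, 0.002]
ft_force: [0.6, 0.2, -7.4]
width: 10.9
grasp_force: 30.0
```

Run:
```python
from h import *
save('wrist','w2');save('scene','s2')
a=cv2.imread('pics/w2.png')[60:260,130:390];b=cv2.imread('pics/s2.png')[110:240,150:319]
cv2.imwrite('pics/c2.png',np.hstack([cv2.resize(a,(390,300)),cv2.resize(b,(390,300))]))
o=ctrl.get_obs();print(o['t'],o['ee_pos'],rel([590,-25,190],down(57.7)))
```

```text
4.0 [504.89030109 354.98812776 180.35236226] [-0.     0.    -0.62  -1.927  0.278 -0.048]
```

View pics/c2.png

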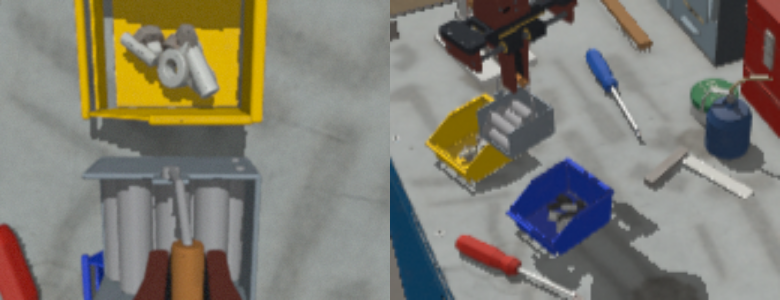

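The tin is out, level, and still holds its bushes. I'll carry it smoothly to the clear bench.

servo_tool([
  [0,0,0,-0.03,0,0,0],
  [0,0,0,-0.1,0,0,0],
  [0,0,0,-0.2,0.02,0,0],
  [0,0,0,-0.32,0.04,0,0],
  [0,0,0,-0.44,0.06,0,0],
  [0,0,0,-0.56,0.08,0,0],
  [0,0,0,-0.68,0.1,0,0],
  [0,0,0,-0.8,0.12,0,0],
  [0,0,0,-0.9,0.135,0,0],
  [0,0,0,-1.0,0.15,0,0],
])

```text
t: 5.25
ee_pos: [550.7, 156.4, 180.7]
orientation: [2.135, 2.305, 0.0]
ft_force: [0.8, -0.3, -7.0]
width: 10.9
grasp_force: 30.0
```

servo_tool([
  [0,0,-0.04,-0.12,0.016,0,0],
  [0,0,-0.1,-0.24,0.032,0,0],
  [0,0,-0.17,-0.36,0.05,0,0],
  [0,0,-0.24,-0.48,0.066,0,0],
  [0,0,-0.31,-0.6,0.08,0,0],
  [0,0,-0.38,-0.71,0.1,0,0],
  [0,0,-0.45,-0.8,0.11,0,0],
  [0,0,-0.52,-0.87,0.12,0,0],
  [0,0,-0.58,-0.91,0.128,0,0],
  [0,0,-0.62,-0.925,0.128,0,0],
])

```text
t: 6.5
ee_pos: [590.2, -25.7, 180.6]
orientation: [0.871, 3.018, -0.0]
ft_force: [1.6, 0.1, -7.6]
width: 10.9
grasp_force: 30.0
```

Run:
```python
from h import *
o=ctrl.get_obs();print(o['t'],o['ee_pos'],o['ft_force'],o['qpos'],Ro.from_rotvec(o['orientation']).as_matrix().round(3));print(rel([590,-25,84],down(57.7)))
```

```text
6.5 [590.24450266 -25.66327422 180.62452217] [ 1.64889103  0.13374052 -7.60503624] [-6.35608416e-02  4.24419408e-01  1.73942383e+00 -7.89477317e-05
  9.77692991e-01 -1.07222593e+00] [[-0.846  0.533  0.   ]
 [ 0.533  0.846 -0.   ]
 [-0.    -0.    -1.   ]]
[-0.     0.     0.001  0.003  0.002  0.483]
```

servo_tool([
  [0,0,0,0,0,0.06,0],
  [0,0,0,0,0,0.15,0],
  [0,0,0,0,0,0.25,0],
  [0,0,0,0,0,0.34,0],
  [0,0,0,0,0,0.41,0],
  [0,0,0,0,0,0.45,0],
  [0,0,0,0,0,0.47,0],
  [0,0,0,0,0,0.48,0],
  [0,0,0,0,0,0.485,0],
  [0,0,0,0,0,0.489,0],
])

```text
t: 7.75
ee_pos: [590.5, -24.6, 83.4]
orientation: [0.874, 3.017, -0.0]
ft_force: [-1.2, -1.3, -4.6]
width: 11.2
grasp_force: 30.0
```

servo_tool([
  [0,0,0,0,0,0.005,0],
  [0,0,0,0,0,0.01,0],
  [0,0,0,0,0,0.01,0],
  [0,0,0,0,0,0.01,20],
  [0,0,0,0,0,0.01,20],
  [0,0,0,0,0,0.01,20],
])

```text
t: 8.5
ee_pos: [590.4, -24.4, 80.9]
orientation: [0.874, 3.017, 0.0]
ft_force: [1.1, -0.1, 0.5]
width: 20.2
grasp_force: 0.0
```

servo_tool([
  [0,0,0,0,0,-0.045,20],
  [0,0,0,0,0.06,-0.042,20],
  [0,0,0,0,0.099,-0.031,20],
  [0,0,0,0,0.135,-0.014,20],
  [0,0,0,0,0.168,0.009,20],
  [0,0,0,0,0.196,0.037,20],
  [0,0,0,0,0.219,0.07,20],
  [0,0,0,0,0.236,0.106,20],
  [0,0,0,0,0.245,0.136,20],
  [0,0,0,0,0.245,0.136,20],
])

```text
t: 9.75
ee_pos: [616.3, 17.1, 53.2]
orientation: [-0.874, -3.017, -0.0]
ft_force: [-1.6, -2.1, 0.4]
width: 19.9
grasp_force: 0.8
```

Run:
```python
from h import *
save('scene','s3');o=ctrl.get_obs();print(o['t'],o['ee_pos'],o['ft_force'])
f=load('s3');u,v=proj(f,[590,-25,50])[0].astype(int);print(u,v)
cv2.imwrite('pics/c3.png',cv2.resize(f['p'][v-45:v+45,u-60:u+60,::-1],(720,540),interpolation=cv2.INTER_CUBIC))
```

```text
9.8 [616.49469512  17.10158931  53.54581875] [-0.9990399  -0.95156787  0.76801531]
306 231
```

View pics/c3.png

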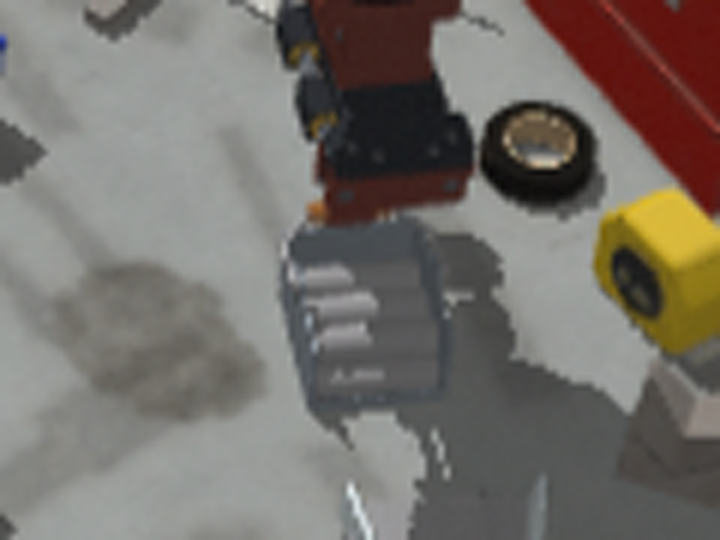

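servo_tool([
  [0,0,0,0,-0.022,0,22],
  [0,0,0,0,-0.022,-0.05,22],
  [0,0,0,0,-0.022,-0.3,30],
  [0,0,0.12,0,-0.1,-0.6,50],
  [0,0,0.24,0,-0.2,-0.7,70],
  [0,0,0.37,0,-0.3,-0.7,86],
  [0,0,0.49,0,-0.4,-0.7,86],
  [0,0,0.61,0,-0.4,-0.7,86],
  [0,0,0.73,0,-0.4,-0.7,86],
  [0,0,0.85,0,-0.4,-0.7,86],
])

```text
t: 11.05
ee_pos: [574.0, -50.7, 194.9]
orientation: [2.503, 1.896, 0.002]
ft_force: [0.0, -0.2, 0.8]
width: 85.6
grasp_force: 0.0
```

Run:
```python
from h import *
o=ctrl.get_obs();print(o['t'],o['ee_pos'],o['qpos']);print(rel([560,-75,195],down(-32.3)))
```

```text
11.05 [574.02182223 -50.71764496 194.87814327] [-1.08923747e-01  3.85299100e-01  1.76311134e+00  3.24093953e-04
  9.91297970e-01  1.65214254e-01]
[ 0.001 -0.001  0.193 -0.136 -0.035 -0.001]
```

Run:
```python
from h import *
h=np.array([.5347,.845]);s=np.array([-.845,.5347])
for n in('top0','s3'):
    f=load(n);C=cloud(f)
    d=C[...,:2]-np.array([525.2,-132.3]);a=d@h;b=d@s;z=C[...,2]
    reg=(a>-140)&(a<40)&(abs(b)<60)
    e=z-(42+a*np.tan(np.radians(14)))
    inl=reg&(abs(e)<3)&(abs(b)<30)&(a<-5)&(a>-100)
    A=np.c_[a[inl],b[inl],np.ones(inl.sum())];k=np.linalg.lstsq(A,z[inl],rcond=None)[0]
    print(n,'plane',k.round(3),inl.sum())
    e=z-(k[0]*a+k[1]*b+k[2])
    for a0 in(-90,-60,-40,-20,-5,0): # cheek tops across
        for sg in(1,-1):
            m=reg&(abs(a-a0)<6)&(e>17)&(e<30)&(b*sg>20)
            print(a0,sg,m.sum(),np.percentile(b[m],[5,50,95]).round(1) if m.sum() else '',end=' | ')
        print()
    m=reg&(abs(e)<2.5)&(abs(b)<25);print('floor a range',np.percentile(a[m],[.5,99,99.8]).round(1))
    for b0 in(-20,-10,0,10,20):
        m=reg&(abs(e)<2.5)&(abs(b-b0)<4);print(b0,a[m].min().round(1),a[m].max().round(1),end=';')
    print()
# rehearsal target
th=np.radians(42);R=down(-32.3)*Ro.from_rotvec([0,th,0])
lip=np.array([525.2,-132.3,42+40])+np.r_[5*h,9]
T=lip-R.apply([-19,0,1.5]);print(T,rel(T,R))
```

```text
top0 plane [ 2.5100e-01 -9.0000e-03  4.1975e+01] 702
-90 1 9 [36.8 38.7 40.6] | -90 -1 10 [-33.7 -31.5 -30.9] | 
-60 1 10 [34.9 36.8 38.8] | -60 -1 10 [-36.6 -34.1 -32.5] | 
-40 1 8 [34.4 36.1 37.2] | -40 -1 12 [-40.8 -36.9 -34.3] | 
-20 1 7 [36.7 38.3 40.3] | -20 -1 13 [-46.5 -43.9 -41.6] | 
-5 1 5 [39.4 41.3 42.7] | -5 -1 1 [-44.2 -44.2 -44.2] | 
0 1 3 [39.8 42.5 42.7] | 0 -1 0  | 
floor a range [-129.8   -1.5    0. ]
-20 -115.1 -2.8;-10 -132.5 -1.2;0 -132.5 -1.7;10 -128.5 -0.1;20 -111.3 0.1;
s3 plane [ 2.4800e-01 -1.0000e-02  4.0978e+01] 453
-90 1 10 [37.7 39.6 40.9] | -90 -1 10 [-34.5 -31.4 -29.7] | 
-60 1 9 [34.6 37.5 38.7] | -60 -1 9 [-36.6 -34.5 -32.3] | 
-40 1 9 [34.8 37.  38.9] | -40 -1 7 [-40.7 -38.3 -36.3] | 
-20 1 9 [38.5 40.  42.2] | -20 -1 7 [-46.  -43.9 -41. ] | 
-5 1 2 [41.3 41.6 41.9] | -5 -1 0  | 
0 1 0  | 0 -1 0  | 
floor a range [-135.2   -4.2   -3.1]
-20 -135.7 -6.0;-10 -138.4 -4.3;0 -126.3 -3.7;10 -135.3 -4.2;20 -124.4 -3.1;
[ 534.88209522 -116.98849865  104.82819876] [-0.07   0.485  0.185 -0.372 -0.099  0.45 ]
```

servo_tool([
  [-0.01,0.1,0.037,-0.2,-0.05,0,86],
  [-0.03,0.2,0.074,-0.372,-0.1,0.1,86],
  [-0.04,0.3,0.11,-0.372,-0.1,0.25,86],
  [-0.056,0.4,0.15,-0.372,-0.1,0.35,86],
  [-0.07,0.485,0.185,-0.372,-0.1,0.45,86],
  [-0.07,0.485,0.185,-0.372,-0.1,0.45,86],
  [-0.07,0.485,0.185,-0.372,-0.1,0.45,86],
])

```text
t: 11.92
ee_pos: [535.4, -117.5, 104.8]
orientation: [-2.316, -1.286, -0.886]
ft_force: [0.2, -0.5, 0.1]
width: 85.9
grasp_force: 0.0
```

Run:
```python
from h import *
o=ctrl.get_obs();R=Ro.from_rotvec(o['orientation']);print(o['t'],o['ee_pos'],o['qpos'],R.as_matrix().round(3))
save('wrist','w4');f=load('w4');C=cloud(f)
h=np.array([.534,.845]);s=np.array([-.845,.534])
d=C[...,:2]-np.array([590,-25]);a=d@h;b=d@s;z=C[...,2]
for lo,hi in((43,50),(51,62)):
  m=(abs(a)<60)&(abs(b)<60)&(z>lo)&(z<hi);P=C[m];
  if len(P): print(lo,len(P),np.percentile(a[m],[1,10,50,90,99]).round(1),np.percentile(b[m],[1,10,50,90,99]).round(1))
for a0 in(-30,-20,-10,10,20,30):
  for sg in(1,-1):
    m=(abs(a-a0)<4)&(b*sg>20)&(b*sg<55)&(z>41)&(z<50);print(a0,sg,m.sum(),np.median(b[m]).round(1) if m.any() else '',end='|')
for b0 in(-20,-10,0,10,20):
  m=(abs(b-b0)<4)&(a>25)&(a<55)&(z>43)&(z<49);print('back',b0,m.sum(),np.median(a[m]).round(1) if m.any() else '',end='|')
```

```text
11.925 [ 535.38503016 -117.45849908  104.76438173] [-0.62510067  0.58626237  1.96552713  0.97466711  0.93488133 -0.81031552] [[ 0.394  0.849  0.353]
 [ 0.632 -0.529  0.566]
 [ 0.667  0.    -0.745]]
43 719 [-40.4 -31.9  28.7  38.5  40.4] [-37.2 -36.   -1.1  30.8  32.1]
51 1020 [-8.2 -2.  39.6 45.1 48. ] [-41.3 -38.5  -3.1  33.1  35.9]
-30 1 34 30.3|-30 -1 33 -35.1|-20 1 30 30.2|-20 -1 30 -35.5|-10 1 28 30.6|-10 -1 21 -35.8|10 1 17 29.8|10 -1 10 -35.0|20 1 22 30.5|20 -1 21 -36.2|30 1 13 30.2|30 -1 21 -35.5|back -20 36 37.7|back -10 43 37.7|back 0 42 37.9|back 10 39 37.8|back 20 38 38.0|
```

View pics/w4.png

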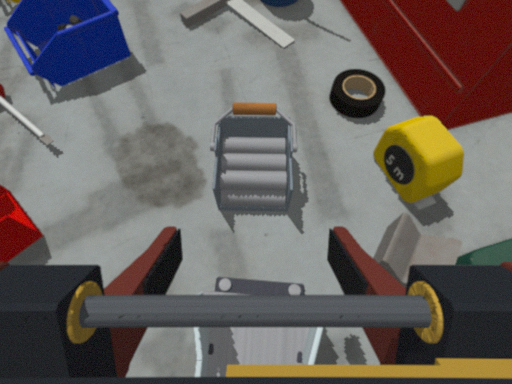

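The wrist view shows the tin standing at (255,165) with the bail laid back at (255,108). The chute mouth plate is at (260,287), and the tilted pour pose is reachable. Next is the side grip.

Run:
```python
from h import *
print(rel([580.5,-45,115],down(-32.3)), rel([580.5,-45,9],down(-32.3)))
# chute from w4
f=load('w4');C=cloud(f);h=np.array([.602,.799]);s=np.array([-.799,.602])
d=C[...,:2]-np.array([528,-135.8]);a=d@h;b=d@s;z=C[...,2]
e=z-(42+a*np.tan(np.radians(14)))
for b0 in(-25,-15,-5,5,15,25):
  m=(abs(b-b0)<4)&(a>-40)&(a<10)&(abs(e)<4);print(b0,m.sum(),a[m].max().round(1) if m.any() else '',e[m].mean().round(1) if m.any() else '',end='|')
print()
for a0 in(-25,-15,-5):
  for sg in(1,-1):
    m=(abs(a-a0)<5)&(b*sg>25)&(b*sg<60)&(e>16)&(e<30);print(a0,sg,m.sum(),np.median(b[m]).round(1) if m.any() else '',end='|')
```

```text
[-0.001 -0.487  0.005  0.349 -0.001  0.247] [-0.001 -0.487  0.005 -0.005 -0.002  0.642]
-25 349 -19.6 1.1|-15 333 -20.5 1.1|-5 318 -21.4 1.1|5 308 0.8 1.1|15 306 0.9 1.1|25 299 0.8 1.1|
-25 1 59 36.4|-25 -1 155 -40.2|-15 1 0 |-15 -1 14 -42.1|-5 1 1 41.4|-5 -1 0 |
```

servo_tool([
  [0,-0.1,0,0.1,0,0,86],
  [0,-0.2,0,0.2,0,0.05,86],
  [0,-0.32,0,0.3,0,0.15,86],
  [0,-0.43,0.003,0.349,0,0.247,86],
  [0,-0.487,0.005,0.349,0,0.247,86],
  [0,-0.487,0.005,0.349,0,0.247,86],
  [0,-0.487,0.005,0.25,0,0.357,86],
  [0,-0.487,0.005,0.1,-0.001,0.525,86],
  [0,-0.487,0.005,0.01,-0.001,0.625,86],
  [0,-0.487,0.005,-0.005,-0.001,0.642,86],
])

```text
t: 13.22
ee_pos: [578.2, -45.0, 6.9]
orientation: [-2.747, -1.511, 0.001]
ft_force: [0.5, -0.6, 0.5]
width: 85.7
grasp_force: 0.0
```

servo_tool([
  [0,0,0,0,0,0,86],
  [0,0,0,0,0,0,69],
  [0,0,0,0,0,0,60],
  [0,0,0,0,0,0,60],
  [0,0,0,0,0,0,60],
])

```text
t: 13.85
ee_pos: [579.8, -44.7, 8.7]
orientation: [-2.749, -1.513, -0.001]
ft_force: [-2.6, 0.9, 8.3]
width: 68.9
grasp_force: 30.0
```

Run:
```python
from h import *
o=ctrl.get_obs();print(o['t'],o['ee_pos'],o['ft_force'],Ro.from_rotvec(o['orientation']).as_matrix().round(3))
R=down(-36.5);h=np.array([np.cos(np.radians(53.5)),np.sin(np.radians(53.5))])
def tcp(deg,out,up):
    Q=R*Ro.from_rotvec([0,np.radians(deg),0]);return np.r_[np.array([529.3,-135.8])+out*h,42.5+up]-Q.apply([-18,0,1.5]),Q
for a in [(0,30,50),(0,5,15),(15,6,12),(25,5,11)]:
    T,Q=tcp(*a);print(a,T.round(1),rel(T,Q))
```

```text
13.85 [579.81190428 -44.70230726   8.67541892] [-2.60311387  0.90492722  8.26829665] [[ 0.535  0.845 -0.001]
 [ 0.845 -0.535  0.004]
 [ 0.002 -0.003 -1.   ]]
(0, 30, 50) [557.9 -97.2  94. ] [-0.002 -0.002  0.048 -0.28   0.046 -0.427]
(0, 5, 15) [ 543.  -117.3   59. ] [-0.002 -0.002  0.048 -0.405  0.038 -0.253]
(15, 6, 12) [ 543.  -117.3   60.6] [-0.008  0.173  0.048 -0.405  0.038 -0.261]
(25, 5, 11) [ 541.6 -119.2   62.5] [-0.013  0.289  0.047 -0.416  0.037 -0.27 ]
```

servo_tool([
  [0,0,0,0,0,-0.03,50],
  [0,0,0,0,0,-0.09,50],
  [0,0,0,0,0,-0.17,50],
  [0,0,0,0,0,-0.25,50],
  [0,0,0,-0.03,0,-0.33,50],
  [0,0,0.01,-0.08,0.01,-0.4,50],
  [0,0,0.02,-0.15,0.02,-0.43,50],
  [0,0,0.035,-0.21,0.035,-0.43,50],
  [0,0,0.048,-0.26,0.045,-0.43,50],
  [0,0,0.048,-0.28,0.046,-0.43,50],
])

```text
t: 15.1
ee_pos: [556.7, -98.1, 92.8]
orientation: [-2.802, -1.41, 0.002]
ft_force: [-0.1, -0.3, -7.4]
width: 68.8
grasp_force: 30.0
```

```bash
cat >> h.py <<'E'
def tcp(deg,out,up,lat=0,head=53.5):
    R=down(head-90);h=np.array([np.cos(np.radians(head)),np.sin(np.radians(head))]);s=np.array([-h[1],h[0]])
    Q=R*Ro.from_rotvec([0,np.radians(deg),0]);return np.r_[np.array([529.3,-135.8])+out*h+lat*s,42.5+up]-Q.apply([-18,0,1.5]),Q
E
python3 - <<'E'
from h import *
o=ctrl.get_obs();save('wrist','w5');print(o['t'],o['ee_pos'],o['ft_force'],o['moment'])
f=load('w5');C=cloud(f)
# express points in tool frame: tin frame x = tool x -21..., z = up
Q=Ro.from_rotvec(o['orientation']);L=Q.inv().apply((C-o['ee_pos']).reshape(-1,3)).reshape(C.shape)
m=(abs(L[...,1])<28)&(L[...,0]>40)&(L[...,0]<66)&(L[...,2]<-30)&(L[...,2]>-55)
print('back rim tool x,z',np.median(L[m],0),m.sum(),'expect x~60,z~-37')
for a in [(15,6,12),(25,5,11)]:
    T,Q=tcp(*a);print(a,T.round(1),rel(T,Q))
cv2.imwrite('pics/c5.png',cv2.imread('pics/w5.png'))
E
```

```text
15.1 [556.70428831 -98.07879466  92.7974131 ] [-0.10767433 -0.28520775 -7.43108201] [-0.28769975  0.28465246  0.01406978]
back rim tool x,z [ 6.28350177e+01  3.26301611e-02 -4.49174723e+01] 2007 expect x~60,z~-37
(15, 6, 12) [ 543.  -117.3   60.6] [-0.003  0.174 -0.001 -0.118  0.003  0.161]
(25, 5, 11) [ 541.6 -119.2   62.5] [-0.003  0.29  -0.001 -0.13   0.003  0.152]
```

View pics/c5.png

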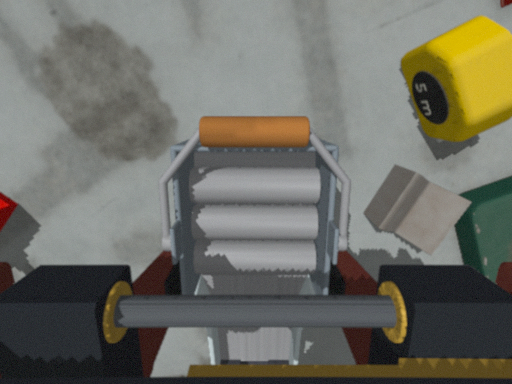

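The wrist view shows three upper bushes at rows 185, 222 and 255, the bail laid back at (255,131), and the tin centred over the chute line. I'll lower it to the mouth and start to tip.

servo_tool([
  [0,0.03,0,-0.03,0,0.0,50],
  [0,0.06,0,-0.06,0,0.03,50],
  [0,0.09,0,-0.09,0.002,0.07,50],
  [0,0.12,0,-0.11,0.003,0.11,50],
  [0,0.15,0,-0.118,0.003,0.14,50],
  [0,0.18,0,-0.12,0.003,0.155,50],
  [0,0.2,0,-0.122,0.003,0.158,50],
  [0,0.22,0,-0.124,0.003,0.156,50],
  [0,0.235,0,-0.126,0.003,0.155,50],
  [0,0.235,0,-0.126,0.003,0.155,50],
])

```text
t: 16.4
ee_pos: [542.7, -118.0, 62.0]
orientation: [-2.628, -1.323, -0.467]
ft_force: [-0.6, 0.2, -8.1]
width: 69.0
grasp_force: 30.0
```

```bash
cat >> h.py <<'E'
def look(fn,degs=()):
    o=ctrl.get_obs();save('wrist',fn);f=load(fn);C=cloud(f);Q=Ro.from_rotvec(o['orientation']);tool=Q.as_matrix()
    print(o['t'],o['ee_pos'].round(1),o['ft_force'].round(2),o['moment'].round(2),'w',o['width'],'tilt',np.degrees(np.arccos(-tool[2,2])).round(1),'head',np.degrees(np.arctan2(tool[1,1],tool[0,1])).round(1)+90)
    L=Q.inv().apply((C-o['ee_pos']).reshape(-1,3)).reshape(C.shape)
    prof=[]
    for x in range(-14,62,3):
        m=(abs(L[...,1])<22)&(abs(L[...,0]-x)<1.5)&(L[...,2]>-60)&(L[...,2]<30)
        prof.append((x,m.sum(),round(float(9-np.median(L[m][:,2])),0) if m.any() else None))
    print('profile x:height',[(a,c) for a,n,c in prof if n>5])
    for sg in(1,-1):
        m=(abs(L[...,1]*sg-33.5)<3)&(L[...,0]>32)&(L[...,0]<56)&(L[...,2]<-28)&(L[...,2]>-48)
        if m.sum()>20: k=np.polyfit(L[m][:,0],L[m][:,2],1);print('rim slope deg',np.degrees(k[0]).round(1),m.sum(),end=' ')
    print()
    for a in degs:
        T,Q2=tcp(*a);print(a,T.round(1),rel(T,Q2,o))
E
python3 - <<'E'
from h import *
look('w6',[(26,5,11),(30,5,11),(34,5,11)])
save('scene','s6');f=load('s6');u,v=proj(f,[529,-136,42])[0].astype(int)
cv2.imwrite('pics/c6.png',np.hstack([cv2.resize(f['p'][v-40:v+35,u-45:u+45,::-1],(400,333),interpolation=cv2.INTER_CUBIC),cv2.resize(cv2.imread('pics/w6.png'),(400,333))]))
E
```

```text
16.4 [ 542.7 -118.    62. ] [-0.58  0.25 -8.08] [-0.67  0.52 -0.01] w 69.02091550400112 tilt 20.3 head 53.5
profile x:height [(-8, 32.0), (-5, 34.0), (-2, 36.0), (1, 37.0), (4, 36.0), (7, 35.0), (10, 31.0), (13, 34.0), (16, 36.0), (19, 36.0), (22, 36.0), (25, 34.0), (28, 31.0), (31, 33.0), (34, 35.0), (37, 36.0), (40, 36.0), (43, 34.0), (46, 29.0), (49, 21.0), (52, 19.0), (55, 16.0), (61, 48.0)]
rim slope deg -17.8 652 rim slope deg -6.5 905 
(26, 5, 11) [ 541.5 -119.3   62.7] [-0.003  0.067 -0.001 -0.007 -0.001 -0.007]
(30, 5, 11) [ 541.1 -119.9   63.8] [-0.003  0.113 -0.001 -0.008 -0.001 -0.013]
(34, 5, 11) [ 540.7 -120.5   64.8] [-0.002  0.16  -0.001 -0.01  -0.001 -0.019]
```

View pics/c6.png

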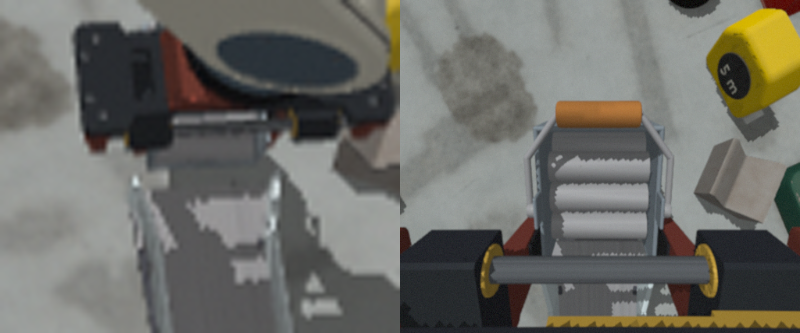

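servo_tool([
  [0,0.02,0,-0.002,0,-0.002,50],
  [0,0.04,0,-0.004,0,-0.004,50],
  [0,0.06,0,-0.006,0,-0.006,50],
  [0,0.08,0,-0.007,0,-0.009,50],
  [0,0.095,0,-0.008,0,-0.011,50],
  [0,0.11,0,-0.008,0,-0.013,50],
  [0,0.11,0,-0.008,0,-0.013,50],
  [0,0.11,0,-0.008,0,-0.013,50],
])

```text
t: 17.5
ee_pos: [541.6, -119.8, 64.2]
orientation: [-2.527, -1.272, -0.668]
ft_force: [0.1, 1.2, -7.8]
width: 68.5
grasp_force: 30.0
```

Run:
```python
from h import *
look('w7',[(32,5,11),(34,5,11),(36,5,11)])
```

```text
17.5 [ 541.6 -119.8   64.2] [ 0.09  1.16 -7.84] [-0.84  0.72 -0.04] w 68.49362428187781 tilt 29.7 head 53.5
profile x:height [(-5, 34.0), (-2, 36.0), (1, 36.0), (4, 36.0), (7, 34.0), (10, 31.0), (13, 34.0), (16, 36.0), (19, 36.0), (22, 36.0), (25, 34.0), (28, 31.0), (31, 34.0), (34, 35.0), (37, 36.0), (40, 36.0), (43, 34.0), (46, 29.0), (49, 20.0), (52, 18.0), (55, 15.0), (61, 48.0)]
rim slope deg -16.9 654 rim slope deg -7.1 884 
(32, 5, 11) [ 540.9 -120.1   64.3] [-0.002  0.027 -0.001 -0.003 -0.002 -0.002]
(34, 5, 11) [ 540.7 -120.5   64.8] [-0.002  0.05  -0.001 -0.003 -0.002 -0.005]
(36, 5, 11) [ 540.4 -120.8   65.3] [-0.002  0.073 -0.001 -0.004 -0.002 -0.008]
```

Still nothing has moved at 30°. I'll continue in small steps.

servo_tool([
  [0,0.01,0,-0.002,0,-0.001,50],
  [0,0.02,0,-0.002,0,-0.002,50],
  [0,0.03,0,-0.003,0,-0.003,50],
  [0,0.03,0,-0.003,0,-0.003,50],
  [0,0.03,0,-0.003,0,-0.003,50],
  [0,0.03,0,-0.003,0,-0.003,50],
])

```text
t: 18.3
ee_pos: [541.1, -120.3, 64.6]
orientation: [-2.497, -1.257, -0.721]
ft_force: [-0.3, -0.4, -6.3]
width: 68.9
grasp_force: 30.0
```

servo_tool([
  [0,0.01,0,0,0,-0.001,50],
  [0,0.02,0,-0.001,0,-0.002,50],
  [0,0.02,0,-0.001,0,-0.002,50],
  [0,0.02,0,-0.001,0,-0.002,50],
  [0,0.02,0,-0.001,0,-0.002,50],
  [0,0.02,0,-0.001,0,-0.002,50],
])

```text
t: 19.05
ee_pos: [540.8, -120.6, 64.7]
orientation: [-2.477, -1.247, -0.756]
ft_force: [0.0, -0.0, -5.5]
width: 68.7
grasp_force: 30.0
```

Run:
```python
from h import *
look('w8',[(36,5,11),(38,5,11)])
```

```text
19.05 [ 540.8 -120.6   64.7] [ 0.01 -0.03 -5.5 ] [-0.78  0.62 -0.  ] w 68.73728209351937 tilt 34.0 head 53.5
profile x:height [(-14, 18.0), (-11, 20.0), (-8, 21.0), (-5, 20.0), (-2, 19.0), (1, 16.0), (4, 18.0), (7, 20.0), (10, 21.0), (13, 20.0), (16, 19.0), (19, 15.0), (22, 18.0), (25, 20.0), (28, 21.0), (31, 20.0), (34, 19.0), (37, 15.0), (40, 18.0), (43, 20.0), (46, 21.0), (49, 20.0), (52, 18.0), (55, 15.0), (61, 48.0)]
rim slope deg -18.2 654 rim slope deg -7.0 880 
(36, 5, 11) [ 540.4 -120.8   65.3] [-0.002  0.023 -0.001  0.    -0.001 -0.003]
(38, 5, 11) [ 540.2 -121.1   65.8] [-0.002  0.046 -0.001 -0.    -0.001 -0.006]
```

All three upper bushes have gone, leaving four in the tin, and the weight dropped by 2 N. I'll hold this angle and check the row.

servo_tool([
  [0,0,0,0,0,0,50],
  [0,0,0,0,0,0,50],
  [0,0,0,0,0,0,50],
  [0,0,0,0,0,0,50],
  [0,0,0,0,0,0,50],
  [0,0,0,0,0,0,50],
  [0,0,0,0,0,0,50],
  [0,0,0,0,0,0,50],
])

```text
t: 20.1
ee_pos: [540.7, -120.7, 64.7]
orientation: [-2.477, -1.246, -0.755]
ft_force: [-0.2, 0.1, -5.0]
width: 69.0
grasp_force: 30.0
```

Run:
```python
from h import *
h=np.array([np.cos(np.radians(53.5)),np.sin(np.radians(53.5))])
c=np.r_[np.array([529.3,-135.8])-80*h,25]
out=[]
for n in('top','scene'):
    save(n,n+'9');f=load(n+'9');C=cloud(f);d=C[...,:2]-np.array([529.3,-135.8]);a=d@h;b=d@np.array([-h[1],h[0]]);e=C[...,2]-(42.3+a*np.tan(np.radians(14)))
    print(n,[(x,round(float(np.median(e[m])),1)) for x in range(-124,-40,4) for m in[(abs(a-x)<2)&(abs(b)<25)&(e<40)] if m.sum()>3])
    u,v=proj(f,c)[0].astype(int);out.append(cv2.resize(f['p'][v-35:v+35,u-45:u+45,::-1],(400,311),interpolation=cv2.INTER_CUBIC))
cv2.imwrite('pics/c9.png',np.hstack(out))
```

```text
top [(-124, 27.4), (-120, 24.9), (-116, 16.0), (-112, 16.7), (-108, 17.5), (-104, 17.9), (-60, -2.5), (-56, 0.2), (-52, 0.0), (-48, -0.4)]
scene [(-124, 14.2), (-120, -5.5), (-116, -4.4), (-112, 13.5), (-108, 16.6), (-104, 14.2), (-100, 11.1), (-96, 12.7), (-92, 15.1), (-88, 14.8), (-84, 12.6), (-80, 11.6), (-76, 15.1), (-72, 14.6), (-68, 14.2), (-56, -2.6), (-52, -2.7), (-48, -3.3), (-44, -3.1)]
```

View pics/c9.png

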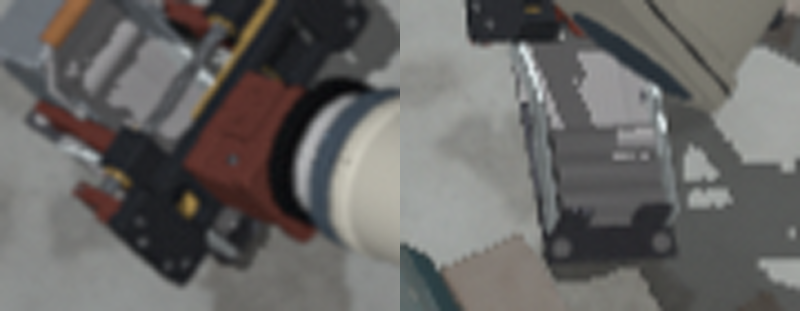

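Three bushes lie in a row against the stops in the scene view, at crop rows 155 to 210, and the depth profile shows three tops 18 mm apart. The tin can go upright and back onto the bench.

Run:
```python
from h import *
o=ctrl.get_obs();print(o['t'])
for d,a,u in((25,12,25),(12,20,40),(0,30,50)):
  T,Q=tcp(d,a,u);print(T.round(1),rel(T,Q))
print(rel([580,-45,60],down(-36.5)),rel([580,-45,12],down(-36.5)))
```

```text
20.2
[ 545.8 -113.5   76.5] [-0.002 -0.105 -0.001  0.069 -0.001 -0.024]
[ 551.5 -105.8   87.7] [-0.003 -0.257 -0.001  0.14  -0.001 -0.044]
[557.9 -97.2  94. ] [-0.003 -0.396 -0.001  0.202 -0.001 -0.04 ]
[-0.003 -0.396 -0.001  0.335 -0.067  0.255] [-0.003 -0.396 -0.001  0.201 -0.066  0.454]
```

servo_tool([
  [0,-0.03,0,0.03,0,-0.01,50],
  [0,-0.07,0,0.055,0,-0.02,50],
  [0,-0.12,0,0.08,0,-0.027,50],
  [0,-0.17,0,0.105,0,-0.035,50],
  [0,-0.22,0,0.13,0,-0.042,50],
  [0,-0.27,0,0.15,0,-0.044,50],
  [0,-0.32,0,0.17,0,-0.043,50],
  [0,-0.36,0,0.19,0,-0.041,50],
  [0,-0.396,0,0.202,0,-0.04,50],
  [0,-0.396,0,0.21,-0.005,-0.01,50],
])

```text
t: 21.45
ee_pos: [560.4, -92.1, 90.0]
orientation: [-2.801, -1.413, 0.002]
ft_force: [-0.8, -0.0, -5.3]
width: 68.9
grasp_force: 30.0
```

Run:
```python
from h import *
look('w10')
print(rel([580,-45,40],down(-36.5)),rel([580,-45,9.5],down(-36.5)))
```

```text
21.45 [560.4 -92.1  90. ] [-0.8  -0.   -5.32] [-0.18  0.21  0.01] w 68.92854557272315 tilt 0.3 head 53.6
profile x:height [(-14, 18.0), (-11, 20.0), (-8, 20.0), (-5, 20.0), (-2, 18.0), (1, 15.0), (4, 18.0), (7, 20.0), (10, 20.0), (13, 20.0), (16, 18.0), (19, 15.0), (22, 18.0), (25, 20.0), (28, 20.0), (31, 20.0), (34, 18.0), (37, 14.0), (40, 17.0), (43, 19.0), (46, 20.0), (49, 20.0), (52, 19.0), (55, 16.0), (58, 46.0), (61, 48.0)]
rim slope deg -14.2 709 rim slope deg -10.0 824 
[-0.004 -0.001  0.     0.248 -0.057  0.246] [-0.004 -0.001  0.     0.248 -0.056  0.398]
```

servo_tool([
  [0,0,0,0.06,-0.014,0.02,50],
  [0,0,0,0.13,-0.03,0.06,50],
  [0,0,0,0.2,-0.045,0.13,50],
  [0,0,0,0.24,-0.055,0.2,50],
  [0,0,0,0.248,-0.057,0.27,50],
  [0,0,0,0.248,-0.057,0.33,50],
  [0,0,0,0.248,-0.057,0.365,50],
  [0,0,0,0.248,-0.057,0.385,50],
  [0,0,0,0.248,-0.057,0.394,50],
  [0,0,0,0.248,-0.057,0.397,50],
])

```text
t: 22.75
ee_pos: [580.4, -46.3, 10.8]
orientation: [-2.802, -1.412, 0.002]
ft_force: [0.0, 0.3, -5.9]
width: 69.2
grasp_force: 30.0
```

servo_tool([
  [0,0,0,0,0,0.003,50],
  [0,0,0,0,0,0.005,50],
  [0,0,0,0,0,0.005,50],
])

```text
t: 23.12
ee_pos: [580.2, -46.2, 9.6]
orientation: [-2.802, -1.412, 0.002]
ft_force: [-0.6, 0.2, -4.9]
width: 68.9
grasp_force: 30.0
```

servo_tool([
  [0,0,0,0,0,0.004,50],
  [0,0,0,0,0,0.008,50],
  [0,0,0,0,0,0.008,50],
])

```text
t: 23.5
ee_pos: [580.2, -46.2, 8.7]
orientation: [-2.802, -1.413, 0.002]
ft_force: [-4.5, 0.2, 3.5]
width: 68.8
grasp_force: 30.0
```

The tin is standing on the bench, so I'll release it and rise straight up.

servo_tool([
  [0,0,0,0,0,0,76],
  [0,0,0,0,0,0,86],
  [0,0,0,0,0,0,86],
  [0,0,0,0,0,0,86],
  [0,0,0,0,0,-0.05,86],
  [0,0,0,0,0,-0.15,86],
  [0,0,0,0,0,-0.35,86],
  [0,0,0,0,0,-0.6,86],
  [0,0,0,0,0,-0.8,86],
  [0,0,0,0,0,-0.8,86],
])

```text
t: 24.75
ee_pos: [583.2, -46.9, 172.9]
orientation: [2.805, 1.414, 0.009]
ft_force: [-0.8, 0.0, 0.0]
width: 85.9
grasp_force: 0.0
```

servo_tool([
  [0,0,0,0.25,0.0,0,86],
  [0,0,0,0.5,0,0,86],
  [0,0,0,0.6,0,0,86],
  [0,0,0,0.6,0,0,86],
  [0,0,0,0.6,0,0,86],
])

```text
t: 25.38
ee_pos: [650.8, 48.8, 167.4]
orientation: [-2.802, -1.412, 0.005]
ft_force: [0.7, -0.2, 0.3]
width: 85.9
grasp_force: 0.0
```

Run:
```python
from h import *
out=[]
for n,c,w in(('scene',[560,-100,20],60),('top',[545,-95,20],55)):
    save(n,n+'11');f=load(n+'11');u,v=proj(f,np.array(c))[0].astype(int);k=int(w*.75);out.append(cv2.resize(f['p'][v-k:v+k,u-w:u+w,::-1],(400,300),interpolation=cv2.INTER_CUBIC))
    C=cloud(f);h=np.array([.595,.804]);d=C[...,:2]-np.array([592,-29]);a=d@h;b=d@np.array([-h[1],h[0]])
    print(n,[(x,round(float(np.median(C[m][:,2])),0)) for x in range(-45,50,4) for m in[(abs(a-x)<2)&(abs(b)<22)] if m.sum()>3])
cv2.imwrite('pics/c11.png',np.hstack(out));o=ctrl.get_obs();print(o['t'],o['ee_pos'])
```

```text
scene [(-45, -2.0), (-41, 1.0), (-37, 10.0), (-33, 10.0), (-29, 16.0), (-25, 17.0), (-21, 16.0), (-17, 13.0), (-13, 15.0), (-9, 17.0), (-5, 18.0), (-1, 17.0), (3, 507.0), (7, 514.0), (11, 508.0), (15, 505.0), (19, 502.0), (23, 487.0), (27, 481.0), (31, 489.0), (35, 447.0), (39, 35.0), (43, 50.0), (47, 53.0)]
top [(3, 575.0), (7, 573.0), (11, 570.0), (15, 568.0), (19, 566.0), (23, 558.0), (27, 548.0), (31, 548.0), (35, 538.0), (39, 537.0), (43, 527.0), (47, 511.0)]
25.475 [651.07694476  48.61829984 167.79951512]
```

View pics/c11.png

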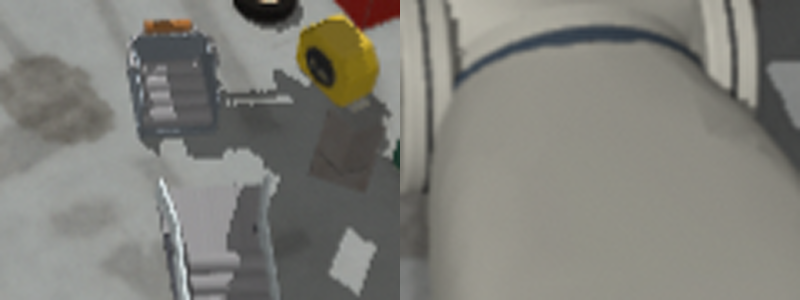

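The tin stands upright and clear at crop (175,90) with four bushes in it, and the row lies in the chute. I'm handing the job in.

```bash
python3 -c "
from workcell import ctrl;print(ctrl.close_job())"
```

```text
the job is handed in; nothing more can be done
None
```

The job is handed in at about 25 s: three bushes lie in the row at the chute stops, and the tin stands upright and released on the bench with the other four in it; no verdict was returned.

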